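# Load four compression-set clamps with their rubber test buttons

## Robot

A 6-joint arm with a two-finger parallel gripper is mounted at the origin on the work surface. World frame = base frame: x ahead of the robot, y to its left, z up, the work surface at z = 0. Lengths are in m, angles in rad, forces in N, time in s.
With the tool pointing down it reaches from about 0.4 to 0.825 m from the base axis. Payload 7 kg.
Tool frame: the origin (TCP) lies on the centre line of the jaws, within the pads' length; the fingertips stand 11 mm ahead of it and the grasp point (between the pads) lies 8 mm behind it (tips_ahead is the z of the fingertips in the tool frame, in m); z points along the fingers, y is the direction in which the jaws open and shut (so a half turn about z gives the same grasp; the last joint's range is limited). The gripper opens to 88 mm and grips with 3 to 60 N. Pads are 19 mm wide; open, the fingers measure 130 mm over their backs; the gripper's body (78 mm by 193 mm) begins 47 mm behind the grasp point.
Start: joints at [1.509, 0.359, 0.012, 0, -1.224, -0.288], TCP at [0.231, 0.634, 0.238] pointing down, gripper open.
Joint ranges: [-3.07, 3.07], [-1.43, 2.12], [-1.02, 1.25], [-3.03, 1.67], [-3.05, -0], [-3.03, 3.03]. Speed limits (rad/s): [2.39, 2.39, 3.01, 3.14, 3.14, 3.14].

## Interface

Orientations are given as a 3x3 rotation matrix whose columns are the frame's x, y, z axes.
In Python, from cell import * gives the robot as it stands. The module is installed in compiled form; this text tells all that it offers.
- The arm moves only by the tool play_rows, never from a script. Its argument "moves" is one flat list of numbers, 7 for each row, row after row: the opening, from 0 (shut) to 1 (fully open), then the shift along the world's x, y, z in m, then the turn, a rotation vector about the world's x, y, z in degrees. In form: [hand, dx, dy, dz, ax, ay, az, hand, dx, dy, dz, ax, ay, az, ...]. A call has 1 to 10 rows; each row is the pose to reach, as a shift and turn from the pose commanded when the call began; what a row does not reach only later rows make up. A row lasts 1/12 s, in which the tool goes at most 41.7 mm and 7.16 degrees, less where a joint would pass 70% of its speed; a pose out of reach is approached as far as the arm can. A call with a gripper value outside its range is refused whole. The fingers move at their own pace and stop on an object; "newtons" is the grip in N (left out, the last holds). Time passes only in rows, so rows that repeat a pose let the fingers close. It gives the time, the measured TCP pose, the force and the opening at its end, in the units of the state.
- get_obs(): the state, without advancing time (a new reading comes with each control period).
- grab_frame(name): name is "scene" or "top" or "wrist"; returns a dict with "img" (384x512x3 uint8, red, green, blue), "fx", "fy", "cx", "cy" (pixels), "k1" (the pictures are not rectified: a ray, as slopes to the right and down, at radius r is drawn at 1 + k1 r^2 times it, then the intrinsics apply), "pose" (4x4, takes a point from camera to world coordinates). Camera axes: x right, y up, looking along -z (the intrinsics and any distortion apply to the point x, -y, -z); pixel columns grow to the right and rows downward; lengths in m; the calibration is good to about 2 mm. A picture is of the moment at which its call begins. There is no depth.
- hand_in(): hands the job in, once; it reports no verdict.
The state is a dict: "time": time; "q": joint angles; "qvel": joint speeds; "joint_torque": joint torques, N m; "tool_pos": TCP position; "ee_rot": TCP orientation; "force": force on the tool from outside, world axes, zero at the start; "ft_torque": the same for the moment, N m; "finger_gap": finger opening in m.
Only numpy, scipy, OpenCV 4.12 (cv2) and the standard library are available. Lean on these libraries where they do the work, as an engineer would, in place of code of your own. Each camera call takes 0.05 s, during which the arm holds its last target.

## Task

Load the four open compression-set clamps: pick out the four large rubber buttons and lay each one flat on the bare steel in the middle of the clamp whose painted ends have the button's colour, midway between the two brass collars. The small blue button and the red dumbbell strip belong to other tests: leave them where they lie.

Things in the scene. Friction and masses are not known exactly. Their poses are not given: they have to be found in the camera images.
- black_button: Large test button of black rubber: a plain solid disc, 29 mm diameter, 12.5 mm thick, 11 to 17 g, lying flat and loose on the bench. Origin at the centre of the solid (6.25 mm above what it lies on); z is the disc's axis. Either face may be up.
- red_button: Large test button of red rubber: a plain solid disc, 29 mm diameter, 12.5 mm thick, 11 to 17 g, lying flat and loose on the bench. Origin at the centre of the solid (6.25 mm above what it lies on); z is the disc's axis. Either face may be up.
- blue_button: Large test button of blue rubber: a plain solid disc, 29 mm diameter, 12.5 mm thick, 11 to 17 g, lying flat and loose on the bench. Origin at the centre of the solid (6.25 mm above what it lies on); z is the disc's axis. Either face may be up.
- green_button: Large test button of green rubber: a plain solid disc, 29 mm diameter, 12.5 mm thick, 11 to 17 g, lying flat and loose on the bench. Origin at the centre of the solid (6.25 mm above what it lies on); z is the disc's axis. Either face may be up.
- black_clamp: Clamp lower half, fixed: steel plate 60 mm (x) by 130 (y), 12 thick, last 14 mm at both y ends painted black. At y = +-38, x = 0: 10 mm studs, tops 50 above the bench, in brass collars 22 wide, tops 21.4 above it; 54 of flat plate between the collars. No studs towards +-x: fingers closing along x clear them. Origin: middle of the underside, on the bench; z up.
- red_clamp: Clamp lower half, fixed: steel plate 60 mm (x) by 130 (y), 12 thick, last 14 mm at both y ends painted red. At y = +-38, x = 0: 10 mm studs, tops 50 above the bench, in brass collars 22 wide, tops 21.4 above it; 54 of flat plate between the collars. No studs towards +-x: fingers closing along x clear them. Origin: middle of the underside, on the bench; z up.
- blue_clamp: Clamp lower half, fixed: steel plate 60 mm (x) by 130 (y), 12 thick, last 14 mm at both y ends painted blue. At y = +-38, x = 0: 10 mm studs, tops 50 above the bench, in brass collars 22 wide, tops 21.4 above it; 54 of flat plate between the collars. No studs towards +-x: fingers closing along x clear them. Origin: middle of the underside, on the bench; z up.
- green_clamp: Clamp lower half, fixed: steel plate 60 mm (x) by 130 (y), 12 thick, last 14 mm at both y ends painted green. At y = +-38, x = 0: 10 mm studs, tops 50 above the bench, in brass collars 22 wide, tops 21.4 above it; 54 of flat plate between the collars. No studs towards +-x: fingers closing along x clear them. Origin: middle of the underside, on the bench; z up.
- small_button: Bystander: small blue rubber button, 13 mm diameter, 6.3 mm thick, 10 g, loose on the bench; a test piece for another test. Origin at its centre.
- dumbbell_strip: Bystander: flat red rubber dumbbell-shaped tensile strip, 75 mm long along its y, 12.5 mm wide at its ends, 4 mm at its waist, 3 mm thick, 10 g, loose on the bench. Origin at its centre.

How it is judged:
By the outcome, as a careful person would: the job done as asked, in the order asked, and still so for the second after the job is handed in, with the robot touching nothing.
It also fails if it takes over 112 s, if anything falls off the work surface, if the arm or the gripper's body presses on something with over 40 N, if the wrist force passes 120 N, or if a joint passes its speed limit or range.

## Working session

There is one attempt and no reset: what is moved stays moved. The work goes in short steps, Python scripts to look and compute and a tool call to move; the robot and the scene stay as the last step left them, time stands still between calls to the robot, and variables do not carry over. Pictures are saved under pics/ and viewed, and the job is handed in when it is done.

Besides the shell and the picture viewer there is one more tool, called after "Request:" by a JSON object that holds its "op" and its "data". play_rows: Moves the arm, as the interface text tells. Its arguments: {"type":"object","properties":{"moves":{"type":"array","items":{"type":"number"}},"newtons":{"type":"number"}},"required":["moves"]}

```bash
mkdir -p pics; cat > h.py <<'E'
from cell import *
import numpy as np, cv2, pickle
def grab(n,tag):
    f=grab_frame(n); pickle.dump(f,open(f'pics/{tag}.pkl','wb'))
    cv2.imwrite(f'pics/{tag}.png',cv2.cvtColor(f['img'],cv2.COLOR_RGB2BGR)); return f
def toplane(f,px,z):
    px=np.atleast_2d(px).astype(float)
    K=np.array([[f['fx'],0,f['cx']],[0,f['fy'],f['cy']],[0,0,1]])
    u=cv2.undistortPoints(px.reshape(-1,1,2),K,np.array([f['k1'],0,0,0.]),None,None).reshape(-1,2) 
    d=np.c_[u[:,0],-u[:,1],-np.ones(len(u))]@f['pose'][:3,:3].T
    o=f['pose'][:3,3]
    return o+d*((z-o[2])/d[:,2])[:,None]
E
python3 - <<'E'
from h import *
o=get_obs();print({k:np.round(v,3) for k,v in o.items()})
for n in ['scene','top','wrist']:
    f=grab(n,n+'0');print(n,f['fx'],f['k1'],np.round(f['pose'],3).tolist())
E
```

```text
{'time': np.float64(0.0), 'q': array([ 1.509,  0.359,  0.011, -0.   , -1.224, -0.288]), 'qvel': array([-0.001,  0.001,  0.002,  0.001, -0.002, -0.001]), 'joint_torque': array([ 2.0000e-03, -5.8273e+01,  2.9305e+01,  6.9970e+00,  7.0000e-03,
       -0.0000e+00]), 'tool_pos': array([0.231, 0.634, 0.237]), 'ee_rot': array([[ 0.939, -0.343, -0.   ],
       [-0.343, -0.939, -0.002],
       [ 0.   ,  0.002, -1.   ]]), 'force': array([-0.251,  0.262,  0.244]), 'ft_torque': array([-0.043,  0.005, -0.018]), 'finger_gap': np.float64(0.088)}
scene 393.65320204208723 -0.02659094037393143 [[-0.178, -0.634, 0.753, 1.44], [0.984, -0.102, 0.147, 0.182], [-0.016, 0.767, 0.642, 0.839], [0.0, 0.0, 0.0, 1.0]]
top 437.9920939256233 0.04813576911086298 [[0.0, 0.974, -0.227, 0.251], [-1.0, 0.0, 0.0, -0.002], [0.0, 0.227, 0.974, 1.171], [0.0, 0.0, 0.0, 1.0]]
wrist 266.95523590426194 -0.023763732720992196 [[-0.343, 0.903, 0.26, 0.301], [-0.939, -0.33, -0.093, 0.609], [0.001, -0.276, 0.961, 0.383], [0.0, 0.0, 0.0, 1.0]]
```

View pics/top0.png

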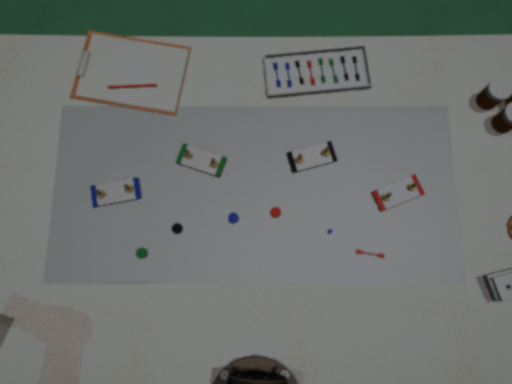

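View pics/scene0.png

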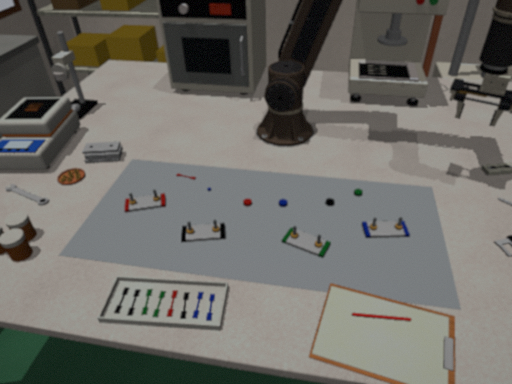

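View pics/wrist0.png

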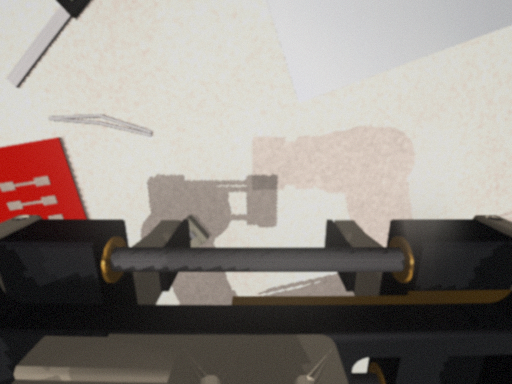

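The top view shows the large buttons at green (142,253), black (177,228), blue (233,218) and red (275,212). The clamps are at blue (116,192), green (201,160), black (312,157) and red (398,192). The arm is clear of all of them. Next I measure coarse positions.

```bash
cat >> h.py <<'E'
def masks(img):
    hsv=cv2.cvtColor(img,cv2.COLOR_RGB2HSV)
    H,S,V=[hsv[...,i].astype(int) for i in range(3)]
    return {'red':((H<8)|(H>172))&(S>130)&(V>70),'green':(H>45)&(H<85)&(S>100),'blue':(H>105)&(H<130)&(S>120),'black':(V<60)&(S<130)}
def blobs(m,amin=6):
    n,l,st,c=cv2.connectedComponentsWithStats(m.astype(np.uint8),connectivity=8)
    return [(st[i,4],c[i],l==i) for i in range(1,n) if st[i,4]>=amin]
E
python3 - <<'E'
from h import *
for n in ['top','scene']:
    f=pickle.load(open(f'pics/{n}0.pkl','rb'))
    for c,m in masks(f['img']).items():
        for a,p,_ in blobs(m):
            w=toplane(f,p,0.0125)[0]
            if .3<w[0]<.8 and abs(w[1])<.55: print(n,c,a,p.round(1),w.round(4))
E
```

```text
top red 20 [414.6 178.3] [ 0.5749 -0.436   0.0125]
top red 33 [419.6 188.2] [ 0.5469 -0.4472  0.0125]
top red 92 [378.2 200.2] [ 0.5136 -0.3338  0.0125]
top red 64 [275.1 211.8] [ 0.4813 -0.0549  0.0125]
top red 9 [358.8 251.6] [ 0.375  -0.2741  0.0125]
top red 9 [380.3 255.2] [ 0.3656 -0.3298  0.0125]
top green 62 [181.1 153.2] [0.6471 0.2043 0.0125]
top green 76 [220.5 166.3] [0.6093 0.0945 0.0125]
top green 64 [141.2 252.4] [0.3727 0.2984 0.0125]
top blue 84 [136.9 187.9] [0.5476 0.3206 0.0125]
top blue 78 [ 93.5 195.7] [0.5257 0.4355 0.0125]
top blue 66 [232.9 217.6] [0.4655 0.0586 0.0125]
top black 80 [331.  150.8] [ 0.6545 -0.212   0.0125]
top black 98 [291.4 161.8] [ 0.6223 -0.1015  0.0125]
top black 7 [413.3 185. ] [ 0.556  -0.4311  0.0125]
top black 10 [ 97.7 192.2] [0.5355 0.425  0.0125]
top black 75 [176.7 228.1] [0.4372 0.2082 0.0125]
scene red 37 [162.6 199. ] [ 0.5189 -0.3337  0.0125]
scene red 34 [126.6 204.5] [ 0.5645 -0.4407  0.0125]
scene red 35 [247.1 201.7] [ 0.4878 -0.0548  0.0125]
scene green 30 [357.9 192. ] [0.3798 0.3    0.0125]
scene green 40 [287.2 234.8] [0.6172 0.0936 0.0125]
scene green 61 [324.2 248.6] [0.655  0.2047 0.0125]
scene blue 38 [282.7 202.3] [0.4725 0.0599 0.0125]
scene blue 43 [404.8 228.3] [0.5334 0.4375 0.0125]
scene blue 59 [365.7 229.1] [0.5556 0.3223 0.0125]
scene black 6 [155.2 194.2] [ 0.4988 -0.368   0.0125]
scene black 37 [329.6 201.9] [0.4464 0.2095 0.0125]
scene black 6 [399.5 221.5] [0.5055 0.4245 0.0125]
scene black 7 [214.9 224.1] [ 0.6076 -0.1301  0.0125]
scene black 6 [189.2 226.3] [ 0.6297 -0.2049  0.0125]
scene black 57 [222.3 231. ] [ 0.6328 -0.1001  0.0125]
scene black 48 [183.4 233.8] [ 0.6634 -0.2116  0.0125]
scene black 9 [294.1 230.7] [0.5967 0.1118 0.0125]
scene black 12 [318.5 239.5] [0.6217 0.1861 0.0125]
```

Request:
{"op": "play_rows", "data": {"moves": [1, 0.24, -0.11, -0.03, 0, 0, -70, 1, 0.24, -0.11, -0.03, 0, 0, -70, 1, 0.24, -0.11, -0.03, 0, 0, -70, 1, 0.24, -0.11, -0.03, 0, 0, -70, 1, 0.24, -0.11, -0.03, 0, 0, -70, 1, 0.24, -0.11, -0.03, 0, 0, -70, 1, 0.24, -0.11, -0.03, 0, 0, -70, 1, 0.24, -0.11, -0.03, 0, 0, -70, 1, 0.24, -0.11, -0.03, 0, 0, -70, 1, 0.24, -0.11, -0.03, 0, 0, -70]}}

```text
time: 0.98
tool_pos: [0.472, 0.5233, 0.2068]
ee_rot: [[-0.009, -1.0, -0.001], [-1.0, 0.009, -0.001], [0.001, 0.001, -1.0]]
force: [-0.3, -0.8, 0.1]
finger_gap: 0.0875
```

```bash
python3 - <<'E'
from h import *
grab('wrist','w1');o=get_obs();print(o['tool_pos'],o['ee_rot'].round(3),o['q'].round(2))
E
```

```text
[0.47169178 0.52352776 0.20690453] [[-0.014 -1.    -0.001]
 [-1.     0.014 -0.001]
 [ 0.001  0.001 -1.   ]] [ 1.11  0.43  0.04 -0.   -1.19 -1.13]
```

View pics/w1.png

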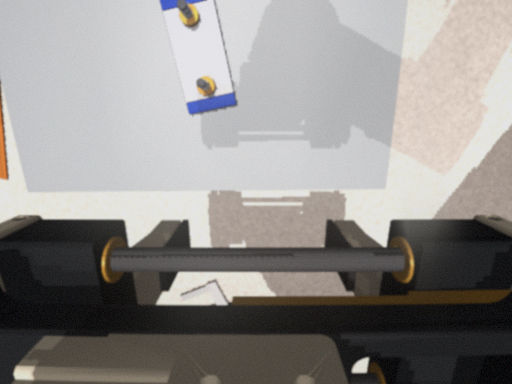

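The wrist view shows the blue clamp, with painted ends at (212,104) and about (180,5). I keep sweeping along -y.

Request:
{"op": "play_rows", "data": {"moves": [1, 0.02, -0.09, 0, 0, 0, 0, 1, 0.02, -0.09, 0, 0, 0, 0, 1, 0.02, -0.09, 0, 0, 0, 0, 1, 0.02, -0.09, 0, 0, 0, 0, 1, 0.02, -0.09, 0, 0, 0, 0]}}

```text
time: 1.45
tool_pos: [0.4916, 0.4336, 0.2079]
ee_rot: [[0.0, -1.0, 0.0], [-1.0, -0.0, 0.0], [-0.0, -0.0, -1.0]]
force: [-0.1, -0.3, 0.3]
finger_gap: 0.0877
```

```bash
python3 -c "
from h import *
grab('wrist','w2')"
```

Request:
{"op": "play_rows", "data": {"moves": [1, 0.02, -0.15, 0, 0, 0, 0, 1, 0.02, -0.15, 0, 0, 0, 0, 1, 0.02, -0.15, 0, 0, 0, 0, 1, 0.02, -0.15, 0, 0, 0, 0, 1, 0.02, -0.15, 0, 0, 0, 0, 1, 0.02, -0.15, 0, 0, 0, 0]}}

```text
time: 2.0
tool_pos: [0.5116, 0.2838, 0.2078]
ee_rot: [[-0.001, -1.0, 0.0], [-1.0, 0.001, 0.0], [-0.0, -0.0, -1.0]]
force: [-0.7, 0.1, -0.1]
finger_gap: 0.0876
```

```bash
python3 -c "
from h import *
grab('wrist','w3')"
```

Request:
{"op": "play_rows", "data": {"moves": [1, 0, -0.15, 0, 0, 0, 0, 1, 0, -0.15, 0, 0, 0, 0, 1, 0, -0.15, 0, 0, 0, 0, 1, 0, -0.15, 0, 0, 0, 0, 1, 0, -0.15, 0, 0, 0, 0, 1, 0, -0.15, 0, 0, 0, 0]}}

```text
time: 2.55
tool_pos: [0.5118, 0.1345, 0.2077]
ee_rot: [[-0.001, -1.0, 0.0], [-1.0, 0.001, 0.0], [-0.0, -0.0, -1.0]]
force: [0.8, 0.0, -0.8]
finger_gap: 0.0876
```

```bash
python3 -c "
from h import *
grab('wrist','w4')
a=[cv2.resize(cv2.imread(f'pics/w{i}.png')[:230],(400,180)) for i in (2,3,4)]
cv2.imwrite('pics/m1.png',np.vstack(a))"
```

```text
(no output)
```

View pics/m1.png

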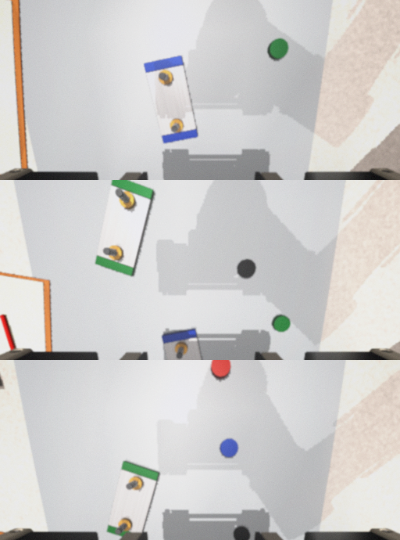

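The frames show the blue clamp and green button (w2), the green clamp with the black and green buttons (w3), and the blue and red buttons (w4). The sweep continues.

Request:
{"op": "play_rows", "data": {"moves": [1, 0, -0.15, 0, 0, 0, 0, 1, 0, -0.15, 0, 0, 0, 0, 1, 0, -0.15, 0, 0, 0, 0, 1, 0, -0.15, 0, 0, 0, 0, 1, 0, -0.15, 0, 0, 0, 0, 1, 0, -0.15, 0, 0, 0, 0]}}

```text
time: 3.1
tool_pos: [0.512, -0.0155, 0.2074]
ee_rot: [[-0.001, -1.0, -0.0], [-1.0, 0.001, -0.0], [0.0, 0.0, -1.0]]
force: [-0.7, -0.2, -0.6]
finger_gap: 0.088
```

```bash
python3 -c "
from h import *
grab('wrist','w5')"
```

Request:
{"op": "play_rows", "data": {"moves": [1, 0, -0.22, 0, 0, 0, 0, 1, 0, -0.22, 0, 0, 0, 0, 1, 0, -0.22, 0, 0, 0, 0, 1, 0, -0.22, 0, 0, 0, 0, 1, 0, -0.22, 0, 0, 0, 0, 1, 0, -0.22, 0, 0, 0, 0, 1, 0, -0.22, 0, 0, 0, 0, 1, 0, -0.22, 0, 0, 0, 0]}}

```text
time: 3.82
tool_pos: [0.5121, -0.2351, 0.207]
ee_rot: [[-0.001, -1.0, -0.001], [-1.0, 0.001, 0.0], [-0.0, 0.001, -1.0]]
force: [1.3, -0.3, 0.0]
finger_gap: 0.0875
```

```bash
python3 - <<'E'
from h import *
grab('wrist','w6')
a=[cv2.resize(cv2.imread(f'pics/w{i}.png')[:230],(500,225)) for i in (5,6)]
cv2.imwrite('pics/m2.png',np.vstack(a))
for i in range(1,7):
    f=pickle.load(open(f'pics/w{i}.pkl','rb'))
    for c,m in masks(f['img']).items():
        m=m.copy(); m[215:]=0
        for a,p,l in blobs(m,40):
            ys,xs=np.nonzero(l)
            if ys.min()<1 or ys.max()>212: continue
            r=cv2.minAreaRect(np.c_[xs,ys].astype(np.float32))
            w=toplane(f,p,0.0125)[0]
            if .3<w[0]<.75 and abs(w[1])<.55: print(i,c,a,p.round(1),np.round(r[1],0),w[:2].round(4))
E
```

```text
1 blue 498 [211.1 103.2] [11. 47.] [0.5268 0.4368]
2 green 427 [356.2  61.7] [21. 24.] [0.3742 0.3006]
2 blue 486 [208.8  81.3] [10. 48.] [0.5492 0.3227]
2 blue 361 [230.  173.7] [ 8. 44.] [0.5269 0.436 ]
3 green 442 [146.  109.3] [49.  9.] [0.6484 0.2047]
3 green 311 [360.  183.1] [18. 20.] [0.3747 0.2991]
3 blue 335 [230.  199.1] [ 9. 42.] [0.5479 0.3212]
4 green 416 [178.9 141. ] [46.  9.] [0.6107 0.0942]
4 blue 363 [292.8 111.9] [21. 21.] [0.4674 0.059 ]
5 red 343 [279.7 140.7] [20. 20.] [ 0.4831 -0.0558]
5 blue 83 [326.   13.6] [11.  8.] [ 0.4335 -0.1985]
6 red 530 [254.5  90.4] [11. 48.] [ 0.5146 -0.3356]
6 red 276 [367.  114.4] [ 8. 60.] [ 0.3756 -0.3078]
```

View pics/m2.png

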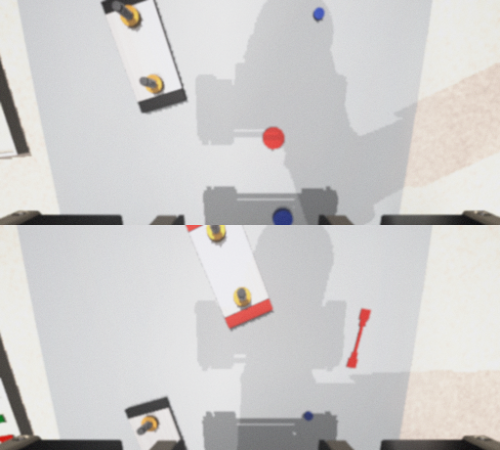

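Request:
{"op": "play_rows", "data": {"moves": [1, 0, -0.09, 0, 0, 0, 0, 1, 0, -0.09, 0, 0, 0, 0, 1, 0, -0.09, 0, 0, 0, 0, 1, 0, -0.09, 0, 0, 0, 0, 1, 0, -0.09, 0, 0, 0, 0]}}

```text
time: 4.28
tool_pos: [0.5119, -0.3246, 0.2073]
ee_rot: [[-0.0, -1.0, -0.0], [-1.0, 0.0, 0.0], [-0.0, 0.0, -1.0]]
force: [-0.3, 0.1, 0.2]
finger_gap: 0.0876
```

```bash
python3 -c "
from h import *
grab('wrist','w7')"
```

Request:
{"op": "play_rows", "data": {"moves": [1, 0, 0.24, 0, 0, 0, 0, 1, 0, 0.24, 0, 0, 0, 0, 1, 0, 0.24, 0, 0, 0, 0, 1, 0, 0.24, 0, 0, 0, 0, 1, 0, 0.24, 0, 0, 0, 0, 1, 0, 0.24, 0, 0, 0, 0, 1, 0, 0.24, 0, 0, 0, 0, 1, 0, 0.24, 0, 0, 0, 0]}}

```text
time: 5.0
tool_pos: [0.5113, -0.0827, 0.2082]
ee_rot: [[0.005, -1.0, 0.001], [-1.0, -0.005, 0.0], [-0.0, -0.001, -1.0]]
force: [-1.2, -0.4, 0.1]
finger_gap: 0.0877
```

```bash
python3 - <<'E'
from h import *
grab('wrist','w8')
a=[cv2.resize(cv2.imread(f'pics/w{i}.png')[:230],(500,225)) for i in (7,8)]
cv2.imwrite('pics/m3.png',np.vstack(a))
for i in (3,5,7,8):
    f=pickle.load(open(f'pics/w{i}.pkl','rb'))
    for c,m in masks(f['img']).items():
        m=m.copy(); m[215:]=0
        for a,p,l in blobs(m,40):
            ys,xs=np.nonzero(l)
            r=cv2.minAreaRect(np.c_[xs,ys].astype(np.float32))
            w=toplane(f,p,0.0125)[0]
            if .3<w[0]<.75 and abs(w[1])<.55: print(i,c,a,p.round(1),np.round(r[1],0),ys.min(),w[:2].round(4))
E
```

```text
3 green 553 [170.2   9.6] [54. 12.] 0 [0.6092 0.0964]
3 green 442 [146.  109.3] [49.  9.] 98 [0.6484 0.2047]
3 green 311 [360.  183.1] [18. 20.] 174 [0.3747 0.2991]
3 blue 335 [230.  199.1] [ 9. 42.] 191 [0.5479 0.3212]
5 red 343 [279.7 140.7] [20. 20.] 131 [ 0.4831 -0.0558]
5 blue 83 [326.   13.6] [11.  8.] 8 [ 0.4335 -0.1985]
5 black 81 [110.1   5.2] [11. 11.] 0 [ 0.6773 -0.2083]
7 red 502 [217.6  74.5] [11. 48.] 61 [ 0.5584 -0.4431]
7 red 398 [254.6 163.1] [ 9. 44.] 152 [ 0.5148 -0.3363]
7 red 226 [359.7 182.6] [ 8. 53.] 158 [ 0.3755 -0.3102]
8 red 134 [373.4   8. ] [ 9. 16.] 0 [ 0.3805 -0.2728]
8 red 305 [278.  190.9] [19. 18.] 181 [ 0.4832 -0.0568]
8 blue 66 [322.6  76. ] [8. 8.] 72 [ 0.4335 -0.2   ]
```

View pics/m3.png

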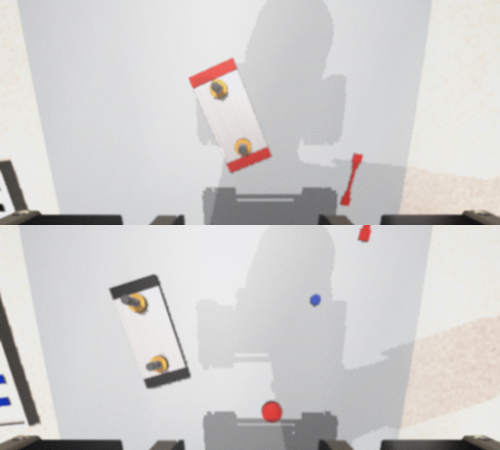

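```bash
python3 - <<'E'
from h import *
for i in (3,4,5,8):
    f=pickle.load(open(f'pics/w{i}.pkl','rb'))
    hsv=cv2.cvtColor(f['img'],cv2.COLOR_RGB2HSV)
    m=(hsv[...,2]<90)&(hsv[...,1]<110); m[215:]=0
    m=cv2.morphologyEx(m.astype(np.uint8),cv2.MORPH_OPEN,np.ones((4,4),np.uint8))
    for a,p,l in blobs(m,40):
            ys,xs=np.nonzero(l)
            r=cv2.minAreaRect(np.c_[xs,ys].astype(np.float32))
            w=toplane(f,p,0.0125)[0]; w2=toplane(f,r[0],0.0125)[0]
            if .3<w[0]<.75 and abs(w[1])<.55: print(i,a,p.round(1),np.round(r,0) if 0 else np.round(r[1],0),ys.min(),w[:2].round(4),w2[:2].round(4))
def cl(a,b):
    a=np.array(a);b=np.array(b);d=a-b
    return ((a+b)/2).round(4),'len',np.linalg.norm(d).round(4),'yaw',np.degrees(np.arctan2(-d[0],d[1])).round(1)
print('blue',cl((.5485,.322),(.5269,.4364)))
print('green',cl((.6484,.2047),(.6107,.0942)))
print('red',cl((.5147,-.336),(.5584,-.4431)))
E
```

```text
3 383 [316.  113.7] [21. 20.] 103 [0.4385 0.2106] [0.4385 0.2103]
5 126 [111.6   5.8] [13. 12.] 0 [ 0.6757 -0.2077] [ 0.6753 -0.207 ]
5 103 [132.4   1.7] [ 4. 23.] 0 [ 0.6515 -0.2113] [ 0.6514 -0.2111]
5 522 [167.5 103.8] [12. 47.] 93 [ 0.6212 -0.101 ] [ 0.6214 -0.1011]
8 493 [138.1  63.7] [11. 48.] 53 [ 0.6529 -0.2131] [ 0.6526 -0.2131]
8 380 [171.8 157.1] [ 9. 44.] 148 [ 0.6216 -0.1016] [ 0.6215 -0.1018]
blue (array([0.5377, 0.3792]), 'len', np.float64(0.1164), 'yaw', np.float64(-169.3))
green (array([0.6296, 0.1494]), 'len', np.float64(0.1168), 'yaw', np.float64(-18.8))
red (array([ 0.5366, -0.3896]), 'len', np.float64(0.1157), 'yaw', np.float64(22.2))
```

The plate-end spacing comes out at about 116 mm on every clamp, as expected. I start with red: go above its button and take a check picture.

Request:
{"op": "play_rows", "data": {"moves": [0.6, -0.028, 0.029, -0.04, 0, 0, 7, 0.6, -0.028, 0.029, -0.08, 0, 0, 14, 0.6, -0.028, 0.029, -0.12, 0, 0, 22, 0.6, -0.028, 0.029, -0.145, 0, 0, 22, 0.6, -0.028, 0.029, -0.145, 0, 0, 22, 0.6, -0.028, 0.029, -0.145, 0, 0, 22]}}

```text
time: 5.55
tool_pos: [0.4824, -0.0577, 0.0619]
ee_rot: [[0.372, -0.928, -0.004], [-0.928, -0.372, -0.001], [-0.0, 0.004, -1.0]]
force: [0.2, -0.0, -0.7]
finger_gap: 0.055
```

```bash
python3 - <<'E'
from h import *
f=grab('wrist','r1');o=get_obs();print(o['tool_pos'].round(4),o['ee_rot'].round(3)[:2,1],o['finger_gap'])
E
```

```text
[ 0.484  -0.0573  0.0635] [-0.928 -0.373] 0.05345677037765232
```

View pics/r1.png

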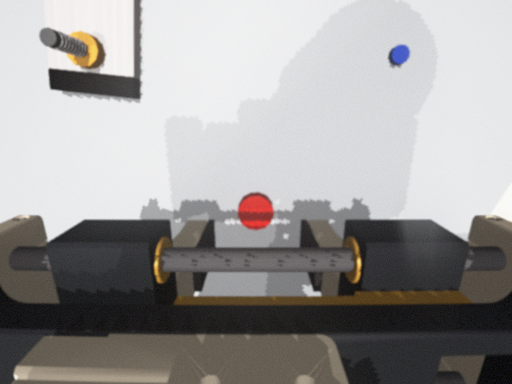

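```bash
python3 - <<'E'
from h import *
f=pickle.load(open('pics/r1.pkl','rb'))
for a,p,l in blobs(masks(f['img'])['red'],40): print(a,p,toplane(f,p,.0125),toplane(f,p,.009))
E
```

```text
934 [255.26445396 211.46359743] [[ 0.48354317 -0.05699861  0.0125    ]] [[ 0.48306112 -0.05577133  0.009     ]]
```

Request:
{"op": "play_rows", "data": {"newtons": 15, "moves": [0.6, 0, 0, -0.03, 0, 0, 0, 0.6, 0, 0, -0.05, 0, 0, 0, 0.6, 0, 0, -0.05, 0, 0, 0, 0, 0, 0, -0.05, 0, 0, 0, 0, 0, 0, -0.05, 0, 0, 0, 0, 0, 0, -0.05, 0, 0, 0, 0, 0, 0, -0.05, 0, 0, 0, 0, 0, 0, -0.05, 0, 0, 0, 0, 0, 0, -0.05, 0, 0, 0, 0, 0, 0, -0.05, 0, 0, 0]}}

```text
time: 6.43
tool_pos: [0.4841, -0.0568, 0.0138]
ee_rot: [[0.374, -0.927, 0.002], [-0.927, -0.374, 0.0], [0.0, -0.002, -1.0]]
force: [-2.0, -0.4, 9.8]
finger_gap: 0.0282
```

Request:
{"op": "play_rows", "data": {"moves": [0, 0, 0, 0.02, 0, 0, 0, 0, 0, 0, 0.06, 0, 0, 0, 0, 0, 0, 0.1, 0, 0, 0, 0, 0, 0, 0.1, 0, 0, 0, 0, 0, 0, 0.1, 0, 0, 0]}}

```text
time: 6.85
tool_pos: [0.485, -0.0565, 0.1155]
ee_rot: [[0.374, -0.927, 0.006], [-0.927, -0.374, 0.002], [0.001, -0.006, -1.0]]
force: [0.7, -0.5, -1.1]
finger_gap: 0.0284
```

```bash
python3 - <<'E'
from h import *
f=grab('wrist','r2');o=get_obs();print(o['tool_pos'].round(4),o['force'],o['finger_gap'])
E
```

```text
[ 0.4837 -0.0567  0.1138] [-1.16881317 -0.28750837 -1.97204208] 0.028279667746718848
```

View pics/r2.png

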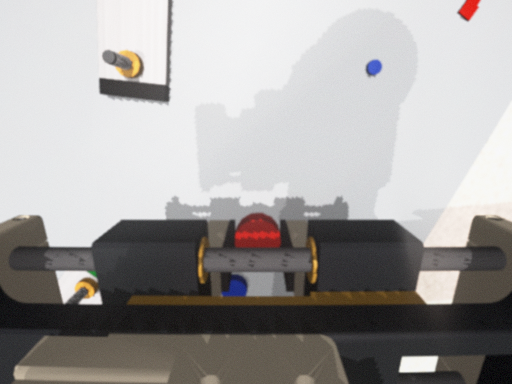

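```bash
python3 - <<'E'
import cv2
i=cv2.imread('pics/r2.png')[195:305,190:330]
cv2.imwrite('pics/r2z.png',cv2.resize(i,None,fx=5,fy=5,interpolation=cv2.INTER_CUBIC))
E
```

```text
(no output)
```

View pics/r2z.png

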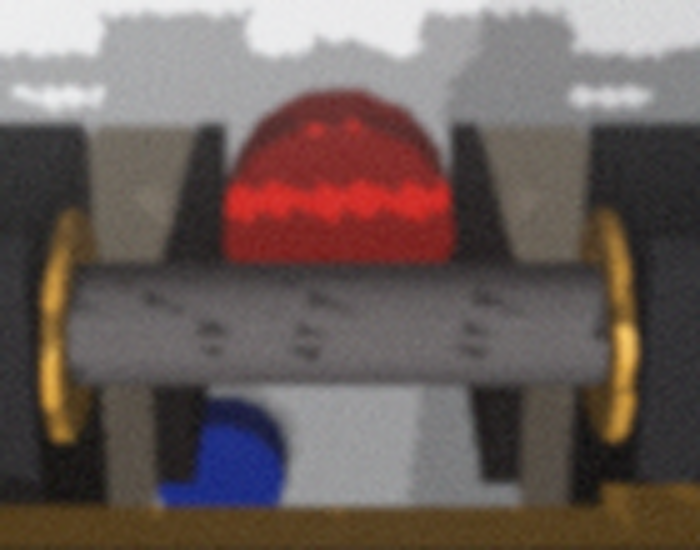

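That was only a shadow stripe: the button is level in the jaws. I carry it to above the red clamp.

Request:
{"op": "play_rows", "data": {"moves": [0, 0.053, -0.333, 0, 0, 0, 0, 0, 0.053, -0.333, 0, 0, 0, 0, 0, 0.053, -0.333, 0, 0, 0, 0, 0, 0.053, -0.333, 0, 0, 0, 0, 0, 0.053, -0.333, 0, 0, 0, 0, 0, 0.053, -0.333, 0, 0, 0, 0, 0, 0.053, -0.333, 0, 0, 0, 0, 0, 0.053, -0.333, 0, 0, 0, 0, 0, 0.053, -0.333, -0.02, 0, 0, 0, 0, 0.053, -0.333, -0.04, 0, 0, 0]}}

```text
time: 7.73
tool_pos: [0.5358, -0.3928, 0.0706]
ee_rot: [[0.37, -0.929, -0.0], [-0.929, -0.37, 0.0], [-0.0, 0.0, -1.0]]
force: [0.1, 1.2, -1.2]
finger_gap: 0.0284
```

```bash
python3 - <<'E'
from h import *
f=grab('wrist','r3');o=get_obs();print(o['tool_pos'].round(4),o['ee_rot'][:2,1].round(3),o['force'],o['finger_gap'])
E
```

```text
[ 0.5329 -0.39    0.0654] [-0.929 -0.37 ] [-2.32098781  1.34851641 -5.28992821] 0.028217659896919458
```

View pics/r3.png

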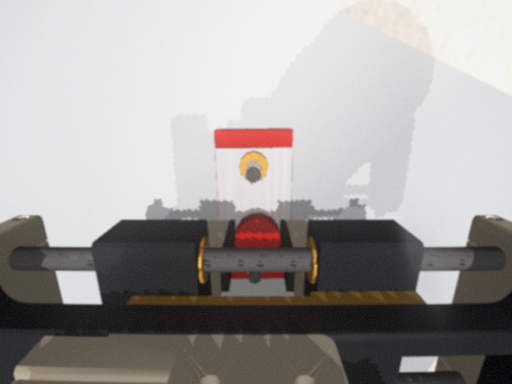

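Request:
{"op": "play_rows", "data": {"moves": [0, 0, 0, 0, 0, 0, 0, 0, 0, 0, 0, 0, 0, 0, 0, 0, 0, 0, 0, 0, 0]}}

```text
time: 8.03
tool_pos: [0.5369, -0.3896, 0.0734]
ee_rot: [[0.375, -0.927, 0.0], [-0.927, -0.375, -0.001], [0.001, -0.0, -1.0]]
force: [0.3, -0.6, 0.5]
finger_gap: 0.0285
```

Request:
{"op": "play_rows", "data": {"moves": [0, 0, 0, -0.02, 0, 0, 0, 0, 0, 0, -0.035, 0, 0, 0, 0, 0, 0, -0.042, 0, 0, 0, 0, 0, 0, -0.047, 0, 0, 0, 0, 0, 0, -0.047, 0, 0, 0, 0, 0, 0, -0.047, 0, 0, 0]}}

```text
time: 8.53
tool_pos: [0.537, -0.3899, 0.0266]
ee_rot: [[0.375, -0.927, 0.001], [-0.927, -0.375, -0.001], [0.001, -0.001, -1.0]]
force: [-0.2, 0.1, 0.5]
finger_gap: 0.0284
```

Request:
{"op": "play_rows", "data": {"moves": [0, 0, 0, -0.001, 0, 0, 0, 0, 0, 0, -0.001, 0, 0, 0, 0.4, 0, 0, -0.001, 0, 0, 0, 0.6, 0, 0, -0.001, 0, 0, 0, 0.6, 0, 0, -0.001, 0, 0, 0, 0.6, 0, 0, -0.001, 0, 0, 0, 0.6, 0, 0, 0.03, 0, 0, 0, 0.6, 0, 0, 0.07, 0, 0, 0, 0.6, 0, 0, 0.1, 0, 0, 0, 0.6, 0, 0.03, 0.12, 0, 0, 0]}}

```text
time: 9.37
tool_pos: [0.5374, -0.3635, 0.1489]
ee_rot: [[0.372, -0.928, 0.003], [-0.928, -0.372, -0.003], [0.004, -0.002, -1.0]]
force: [1.7, 0.3, 1.4]
finger_gap: 0.0527
```

```bash
python3 - <<'E'
from h import *
f=grab('wrist','r4');f=grab('top','t1');o=get_obs();print(o['tool_pos'].round(4),o['force'],o['finger_gap'])
E
```

```text
[ 0.5383 -0.3589  0.1503] [0.52845894 0.23658283 1.01184908] 0.0524499137260941
```

View pics/r4.png

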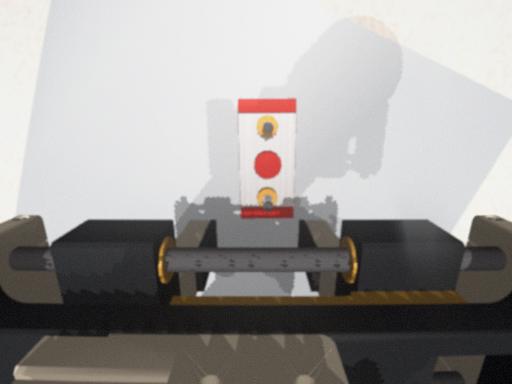

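Red sits at (267,164), midway between the collars at (267,126) and (266,198). Blue is next.

Request:
{"op": "play_rows", "data": {"moves": [0.6, -0.07, 0.419, 0, 0, 0, -11, 0.6, -0.07, 0.419, 0, 0, 0, -11, 0.6, -0.07, 0.419, 0, 0, 0, -11, 0.6, -0.07, 0.419, 0, 0, 0, -11, 0.6, -0.07, 0.419, 0, 0, 0, -11, 0.6, -0.07, 0.419, 0, 0, 0, -11, 0.6, -0.07, 0.419, 0, 0, 0, -11, 0.6, -0.07, 0.419, 0, 0, 0, -11, 0.6, -0.07, 0.419, 0, 0, 0, -11, 0.6, -0.07, 0.419, 0, 0, 0, -11]}}

```text
time: 10.3
tool_pos: [0.4668, 0.0516, 0.1453]
ee_rot: [[0.19, -0.982, -0.0], [-0.982, -0.19, -0.0], [-0.0, 0.0, -1.0]]
force: [0.8, -0.6, 0.4]
finger_gap: 0.0528
```

Request:
{"op": "play_rows", "data": {"moves": [0.6, 0, 0.007, -0.03, 0, 0, 0, 0.6, 0, 0.007, -0.06, 0, 0, 0, 0.6, 0, 0.007, -0.083, 0, 0, 0, 0.6, 0, 0.007, -0.083, 0, 0, 0, 0.6, 0, 0.007, -0.083, 0, 0, 0, 0.6, 0, 0.007, -0.083, 0, 0, 0]}}

```text
time: 10.8
tool_pos: [0.4685, 0.057, 0.0634]
ee_rot: [[0.19, -0.982, 0.001], [-0.982, -0.19, -0.0], [0.0, -0.001, -1.0]]
force: [0.8, 0.2, 0.7]
finger_gap: 0.053
```

```bash
cat >> h.py <<'E'
def chk(tag,c):
    f=grab('wrist',tag);o=get_obs();print(o['tool_pos'].round(4),o['ee_rot'][:2,1].round(3),o['force'].round(1),o['finger_gap'].round(4))
    m=masks(f['img'])[c] if c!='black' else (f['img'].max(2)<90)
    m=m.copy();m[235:]=0
    for a,p,l in blobs(m,300):
        ys,xs=np.nonzero(l);print(a,p.round(1),ys.min(),ys.max(),toplane(f,p,.0125)[0].round(4))
E
python3 -c "
from h import *
chk('b1','blue')"
```

```text
Traceback (most recent call last):
  File "h.py", line 21, in chk
    f=grab('wrist',tag);o=get_obs();print(o['tool_pos'].round(4),o['ee_rot'][:2,1].round(3),o['force'].round(1),o['finger_gap'].round(4))
                                                                                                                ^^^^^^^^^^^^^^^^^^^^^
AttributeError: 'float' object has no attribute 'round'
```

View pics/b1.png

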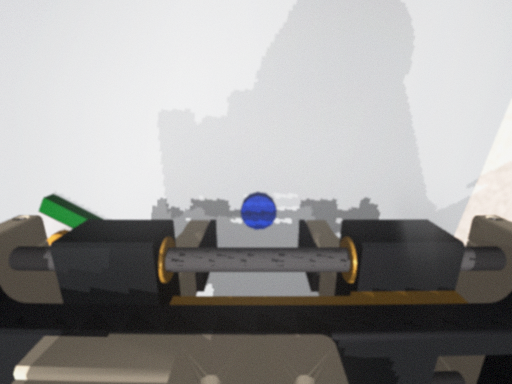

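```bash
sed -i "s/o\['finger_gap'\].round(4)/round(float(o['finger_gap']),4)/" h.py
python3 -c "
from h import *
chk('b2','blue')"
```

```text
[0.4689 0.0572 0.064 ] [-0.982 -0.19 ] [-0.2  0.1 -0.2] 0.0524
903 [258.6 211.1] 195 227 [0.4676 0.0575 0.0125]
```

Request:
{"op": "play_rows", "data": {"moves": [0.6, -0.001, 0, -0.03, 0, 0, 0, 0.6, -0.001, 0, -0.05, 0, 0, 0, 0.6, -0.001, 0, -0.05, 0, 0, 0, 0, -0.001, 0, -0.05, 0, 0, 0, 0, -0.001, 0, -0.05, 0, 0, 0, 0, -0.001, 0, -0.05, 0, 0, 0, 0, -0.001, 0, -0.05, 0, 0, 0, 0, -0.001, 0, -0.05, 0, 0, 0, 0, -0.001, 0, -0.05, 0, 0, 0, 0, -0.001, 0, -0.05, 0, 0, 0]}}

```text
time: 11.73
tool_pos: [0.4673, 0.0572, 0.0132]
ee_rot: [[0.19, -0.982, 0.001], [-0.982, -0.19, 0.0], [-0.0, -0.001, -1.0]]
force: [-0.9, -0.6, 6.2]
finger_gap: 0.0284
```

Request:
{"op": "play_rows", "data": {"moves": [0, 0, 0, 0.02, 0, 0, 0, 0, 0, 0, 0.06, 0, 0, 0, 0, 0, 0, 0.1, 0, 0, 0, 0, 0, 0, 0.1, 0, 0, 0, 0, 0, 0, 0.1, 0, 0, 0]}}

```text
time: 12.15
tool_pos: [0.4683, 0.0579, 0.1151]
ee_rot: [[0.19, -0.982, 0.005], [-0.982, -0.19, 0.003], [-0.002, -0.006, -1.0]]
force: [-1.2, -0.0, -1.4]
finger_gap: 0.0282
```

```bash

python3 -c "
from h import *
chk('b3','blue')"
```

```text
[0.4671 0.0573 0.1135] [-0.982 -0.19 ] [ 0.1  0.3 -0.4] 0.0285
495 [257.6 228.3] 220 234 [0.461  0.0958 0.0125]
```

Request:
{"op": "play_rows", "data": {"moves": [0, 0.0705, 0.322, 0, 0, 0, 0, 0, 0.0705, 0.322, 0, 0, 0, 0, 0, 0.0705, 0.322, 0, 0, 0, 0, 0, 0.0705, 0.322, 0, 0, 0, 0, 0, 0.0705, 0.322, 0, 0, 0, 0, 0, 0.0705, 0.322, 0, 0, 0, 0, 0, 0.0705, 0.322, 0, 0, 0, 0, 0, 0.0705, 0.322, 0, 0, 0, 0, 0, 0.0705, 0.322, -0.02, 0, 0, 0, 0, 0.0705, 0.322, -0.04, 0, 0, 0]}}

```text
time: 13.03
tool_pos: [0.5372, 0.3813, 0.0704]
ee_rot: [[0.192, -0.981, -0.0], [-0.981, -0.192, -0.0], [0.0, 0.0, -1.0]]
force: [-0.1, -0.2, -1.0]
finger_gap: 0.0283
```

Request:
{"op": "play_rows", "data": {"moves": [0, 0, 0, 0, 0, 0, 0, 0, 0, 0, 0, 0, 0, 0, 0, 0, 0, 0, 0, 0, 0, 0, 0, 0, 0, 0, 0, 0]}}

```text
time: 13.37
tool_pos: [0.5379, 0.379, 0.0736]
ee_rot: [[0.19, -0.982, 0.001], [-0.982, -0.19, 0.001], [-0.001, -0.001, -1.0]]
force: [-0.7, -0.1, 0.2]
finger_gap: 0.0282
```

```bash

python3 -c "
from h import *
chk('b4','blue')"
```

```text
[0.5379 0.3791 0.0738] [-0.982 -0.19 ] [-0.6  0.2 -0.3] 0.0278
1227 [255.4 134.6] 127 143 [0.5501 0.3223 0.0125]
502 [257.5 228.2] 216 234 [0.5339 0.3984 0.0125]
```

View pics/b4.png

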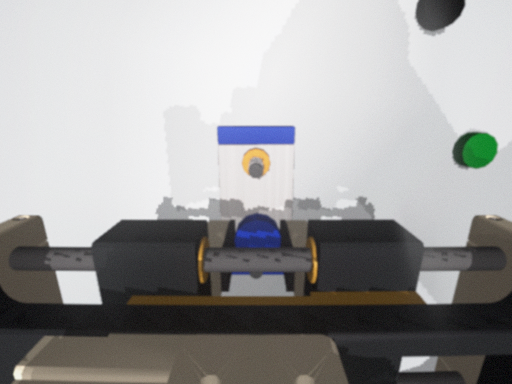

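Blue is held level and lined up with its clamp at column 256. I place it.

Request:
{"op": "play_rows", "data": {"moves": [0, 0, 0, -0.02, 0, 0, 0, 0, 0, 0, -0.035, 0, 0, 0, 0, 0, 0, -0.042, 0, 0, 0, 0, 0, 0, -0.046, 0, 0, 0, 0, 0, 0, -0.048, 0, 0, 0, 0, 0, 0, -0.048, 0, 0, 0]}}

```text
time: 13.92
tool_pos: [0.5377, 0.3792, 0.0256]
ee_rot: [[0.19, -0.982, 0.001], [-0.982, -0.19, 0.0], [-0.0, -0.001, -1.0]]
force: [-0.6, 0.2, 0.8]
finger_gap: 0.0283
```

Request:
{"op": "play_rows", "data": {"moves": [0, 0, 0, 0, 0, 0, 0, 0, 0, 0, 0, 0, 0, 0, 0.4, 0, 0, 0, 0, 0, 0, 0.6, 0, 0, 0, 0, 0, 0, 0.6, 0, 0, 0, 0, 0, 0, 0.6, 0, 0, 0, 0, 0, 0, 0.6, 0, 0, 0.03, 0, 0, 0, 0.6, 0, 0, 0.07, 0, 0, 0, 0.6, 0, 0, 0.1, 0, 0, 0, 0.6, 0, 0.03, 0.12, 0, 0, 0]}}

```text
time: 14.75
tool_pos: [0.5381, 0.4065, 0.1488]
ee_rot: [[0.188, -0.982, 0.002], [-0.982, -0.188, 0.002], [-0.001, -0.002, -1.0]]
force: [0.2, 1.0, -0.9]
finger_gap: 0.0529
```

```bash

python3 -c "
from h import *
chk('b5','blue')"
```

```text
[0.5401 0.4146 0.1524] [-0.982 -0.191] [4.8 5.5 5.8] 0.0522
673 [261.4 102.5] 97 108 [0.5498 0.323  0.0125]
503 [262.8 161.9] 149 174 [0.5367 0.3823 0.0125]
427 [261.5 210.1] 205 214 [0.5276 0.4365 0.0125]
```

View pics/b5.png

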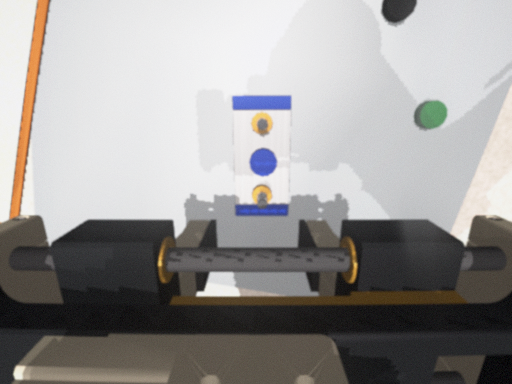

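Blue sits at (263,162), with collars at (262,124) and (262,195). Green is next.

Request:
{"op": "play_rows", "data": {"moves": [0.6, -0.1635, -0.1095, 0, 0, 0, -30, 0.6, -0.1635, -0.1095, 0, 0, 0, -30, 0.6, -0.1635, -0.1095, 0, 0, 0, -30, 0.6, -0.1635, -0.1095, 0, 0, 0, -30, 0.6, -0.1635, -0.1095, 0, 0, 0, -30, 0.6, -0.1635, -0.1095, -0.03, 0, 0, -30, 0.6, -0.1635, -0.1095, -0.06, 0, 0, -30, 0.6, -0.1635, -0.1095, -0.083, 0, 0, -30, 0.6, -0.1635, -0.1095, -0.083, 0, 0, -30, 0.6, -0.1635, -0.1095, -0.083, 0, 0, -30]}}

```text
time: 15.63
tool_pos: [0.3735, 0.2989, 0.0611]
ee_rot: [[-0.326, -0.945, -0.001], [-0.945, 0.326, -0.003], [0.003, 0.0, -1.0]]
force: [0.0, -0.0, 0.4]
finger_gap: 0.0529
```

Request:
{"op": "play_rows", "data": {"moves": [0.6, 0, 0, 0, 0, 0, 0, 0.6, 0, 0, 0, 0, 0, 0]}}

```text
time: 15.8
tool_pos: [0.3746, 0.3006, 0.0629]
ee_rot: [[-0.326, -0.945, 0.001], [-0.945, 0.326, 0.002], [-0.002, -0.001, -1.0]]
force: [0.4, 0.3, -0.3]
finger_gap: 0.0528
```

```bash

python3 -c "
from h import *
chk('g1','green')"
```

```text
[0.3745 0.3005 0.0629] [-0.945  0.326] [-0.8  0.5 -0.7] 0.0524
854 [257.8 208.5] 192 225 [0.373  0.299  0.0125]
```

View pics/g1.png

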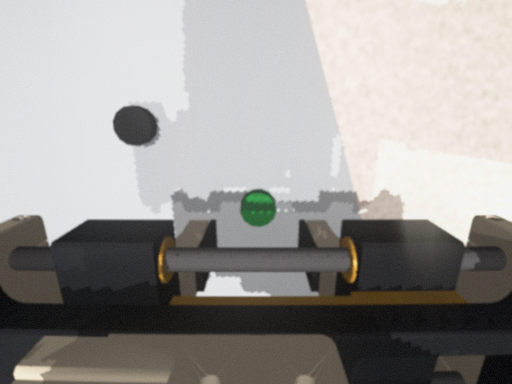

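Request:
{"op": "play_rows", "data": {"moves": [0.6, -0.0015, -0.001, -0.03, 0, 0, 0, 0.6, -0.0015, -0.001, -0.0495, 0, 0, 0, 0.6, -0.0015, -0.001, -0.0495, 0, 0, 0, 0, -0.0015, -0.001, -0.0495, 0, 0, 0, 0, -0.0015, -0.001, -0.0495, 0, 0, 0, 0, -0.0015, -0.001, -0.0495, 0, 0, 0, 0, -0.0015, -0.001, -0.0495, 0, 0, 0, 0, -0.0015, -0.001, -0.0495, 0, 0, 0, 0, -0.0015, -0.001, -0.0495, 0, 0, 0, 0, -0.0015, -0.001, -0.0495, 0, 0, 0]}}

```text
time: 16.68
tool_pos: [0.3725, 0.2987, 0.0125]
ee_rot: [[-0.326, -0.945, 0.0], [-0.945, 0.326, 0.001], [-0.001, -0.0, -1.0]]
force: [-0.8, -0.8, 6.4]
finger_gap: 0.0286
```

Request:
{"op": "play_rows", "data": {"moves": [0, 0, 0, 0.02, 0, 0, 0, 0, 0, 0, 0.06, 0, 0, 0, 0, 0, 0, 0.1, 0, 0, 0, 0, 0, 0, 0.1, 0, 0, 0, 0, 0, 0, 0.1, 0, 0, 0]}}

```text
time: 17.1
tool_pos: [0.3732, 0.3, 0.1145]
ee_rot: [[-0.326, -0.945, 0.003], [-0.945, 0.326, 0.005], [-0.006, -0.001, -1.0]]
force: [-0.5, -0.2, -1.3]
finger_gap: 0.0286
```

```bash

python3 -c "
from h import *
chk('g2','green')"
```

```text
[0.3724 0.2989 0.1128] [-0.945  0.326] [-0.3 -0.5 -1. ] 0.028
440 [257.4 228.8] 220 234 [0.3853 0.3371 0.0125]
```

Request:
{"op": "play_rows", "data": {"moves": [0, 0.257, -0.1495, 0, 0, 0, 0, 0, 0.257, -0.1495, 0, 0, 0, 0, 0, 0.257, -0.1495, 0, 0, 0, 0, 0, 0.257, -0.1495, 0, 0, 0, 0, 0, 0.257, -0.1495, 0, 0, 0, 0, 0, 0.257, -0.1495, 0, 0, 0, 0, 0, 0.257, -0.1495, 0, 0, 0, 0, 0, 0.257, -0.1495, 0, 0, 0, 0, 0, 0.257, -0.1495, -0.02, 0, 0, 0, 0, 0.257, -0.1495, -0.04, 0, 0, 0]}}

```text
time: 17.98
tool_pos: [0.6299, 0.1478, 0.0701]
ee_rot: [[-0.329, -0.944, -0.001], [-0.944, 0.329, -0.0], [0.001, 0.001, -1.0]]
force: [-0.1, 0.9, -0.6]
finger_gap: 0.0282
```

Request:
{"op": "play_rows", "data": {"moves": [0, 0, 0, 0, 0, 0, 0, 0, 0, 0, 0, 0, 0, 0, 0, 0, 0, 0, 0, 0, 0, 0, 0, 0, 0, 0, 0, 0]}}

```text
time: 18.32
tool_pos: [0.6298, 0.1495, 0.073]
ee_rot: [[-0.326, -0.946, 0.001], [-0.946, 0.326, 0.0], [-0.001, -0.001, -1.0]]
force: [0.1, -0.5, 0.0]
finger_gap: 0.0286
```

```bash

python3 -c "
from h import *
chk('g3','green')"
```

```text
[0.6298 0.1496 0.0732] [-0.945  0.326] [ 0.2  0.6 -0.7] 0.028
1275 [255.8 135. ] 127 143 [0.6115 0.0946 0.0125]
447 [257.5 228.7] 221 234 [0.6356 0.1684 0.0125]
```

View pics/g3.png

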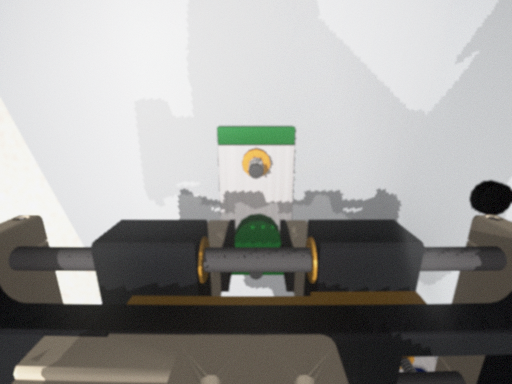

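Green is lined up with its clamp. I place it.

Request:
{"op": "play_rows", "data": {"moves": [0, 0, 0, -0.02, 0, 0, 0, 0, 0, 0, -0.035, 0, 0, 0, 0, 0, 0, -0.042, 0, 0, 0, 0, 0, 0, -0.046, 0, 0, 0, 0, 0, 0, -0.048, 0, 0, 0, 0, 0, 0, -0.048, 0, 0, 0]}}

```text
time: 18.87
tool_pos: [0.6297, 0.1493, 0.0249]
ee_rot: [[-0.326, -0.945, 0.001], [-0.945, 0.326, 0.0], [-0.0, -0.001, -1.0]]
force: [1.6, 0.3, 0.3]
finger_gap: 0.0284
```

Request:
{"op": "play_rows", "data": {"moves": [0, 0, 0, 0, 0, 0, 0, 0, 0, 0, 0, 0, 0, 0, 0.4, 0, 0, 0, 0, 0, 0, 0.6, 0, 0, 0, 0, 0, 0, 0.6, 0, 0, 0, 0, 0, 0, 0.6, 0, 0, 0, 0, 0, 0, 0.6, 0, 0, 0.03, 0, 0, 0, 0.6, 0, 0, 0.07, 0, 0, 0, 0.6, 0, 0, 0.1, 0, 0, 0, 0.6, 0, 0.03, 0.12, 0, 0, 0]}}

```text
time: 19.7
tool_pos: [0.6302, 0.1763, 0.1479]
ee_rot: [[-0.329, -0.944, 0.003], [-0.944, 0.329, 0.001], [-0.002, -0.002, -1.0]]
force: [0.6, 1.0, -0.3]
finger_gap: 0.0524
```

```bash

python3 -c "
from h import *
chk('g4','green')"
```

```text
[0.6327 0.1833 0.1516] [-0.945  0.326] [3.2 3.4 5.4] 0.0527
666 [248.3 103.6] 98 109 [0.6111 0.0949 0.0125]
499 [249.4 163.1] 151 175 [0.6305 0.1523 0.0125]
382 [250.  211.5] 207 215 [0.6484 0.2045 0.0125]
```

View pics/g4.png

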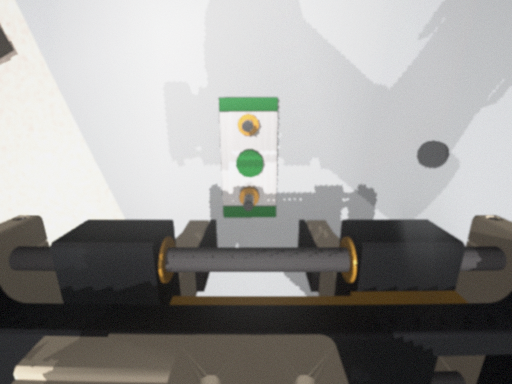

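Green sits at (249,163), with collars at (249,126) and (249,197). Black is next.

Request:
{"op": "play_rows", "data": {"moves": [0.6, -0.1915, 0.0305, 0, 0, 0, 34.5, 0.6, -0.1915, 0.0305, 0, 0, 0, 34.5, 0.6, -0.1915, 0.0305, 0, 0, 0, 34.5, 0.6, -0.1915, 0.0305, 0, 0, 0, 34.5, 0.6, -0.1915, 0.0305, 0, 0, 0, 34.5, 0.6, -0.1915, 0.0305, -0.03, 0, 0, 34.5, 0.6, -0.1915, 0.0305, -0.06, 0, 0, 34.5, 0.6, -0.1915, 0.0305, -0.082, 0, 0, 34.5, 0.6, -0.1915, 0.0305, -0.082, 0, 0, 34.5, 0.6, -0.1915, 0.0305, -0.082, 0, 0, 34.5]}}

```text
time: 20.58
tool_pos: [0.4374, 0.209, 0.0615]
ee_rot: [[0.267, -0.964, -0.002], [-0.964, -0.267, -0.002], [0.002, 0.002, -1.0]]
force: [-0.1, -0.6, 0.7]
finger_gap: 0.0523
```

Request:
{"op": "play_rows", "data": {"moves": [0.6, 0, 0, 0, 0, 0, 0, 0.6, 0, 0, 0, 0, 0, 0]}}

```text
time: 20.75
tool_pos: [0.4388, 0.2103, 0.0634]
ee_rot: [[0.267, -0.964, 0.002], [-0.964, -0.267, 0.002], [-0.001, -0.002, -1.0]]
force: [0.2, 0.6, -0.0]
finger_gap: 0.0526
```

```bash

python3 -c "
from h import *
chk('k1','black')"
```

```text
[0.4387 0.2102 0.0634] [-0.964 -0.266] [ 0.  -0.   0.1] 0.0527
1317 [63.3 80.2] 2 159 [0.5955 0.1532 0.0125]
532 [24.6 65.9] 41 85 [0.623  0.1506 0.0125]
967 [257.5 207. ] 189 225 [0.4394 0.2074 0.0125]
1398 [124.6 227.6] 220 234 [0.5382 0.2532 0.0125]
1314 [386.3 227.7] 220 234 [0.3344 0.1969 0.0125]
```

View pics/k1.png

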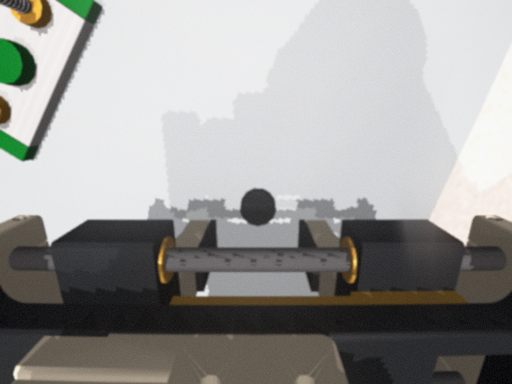

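Request:
{"op": "play_rows", "data": {"moves": [0.6, 0.0005, -0.002, -0.03, 0, 0, 0, 0.6, 0.0005, -0.002, -0.0495, 0, 0, 0, 0.6, 0.0005, -0.002, -0.0495, 0, 0, 0, 0, 0.0005, -0.002, -0.0495, 0, 0, 0, 0, 0.0005, -0.002, -0.0495, 0, 0, 0, 0, 0.0005, -0.002, -0.0495, 0, 0, 0, 0, 0.0005, -0.002, -0.0495, 0, 0, 0, 0, 0.0005, -0.002, -0.0495, 0, 0, 0, 0, 0.0005, -0.002, -0.0495, 0, 0, 0, 0, 0.0005, -0.002, -0.0495, 0, 0, 0]}}

```text
time: 21.63
tool_pos: [0.4386, 0.2078, 0.0131]
ee_rot: [[0.267, -0.964, 0.001], [-0.964, -0.267, 0.001], [-0.0, -0.001, -1.0]]
force: [-0.9, -1.3, 6.6]
finger_gap: 0.0284
```

Request:
{"op": "play_rows", "data": {"moves": [0, 0, 0, 0.02, 0, 0, 0, 0, 0, 0, 0.06, 0, 0, 0, 0, 0, 0, 0.1, 0, 0, 0, 0, 0, 0, 0.1, 0, 0, 0, 0, 0, 0, 0.1, 0, 0, 0, 0, 0, 0, 0.1, 0, 0, 0]}}

```text
time: 22.13
tool_pos: [0.4381, 0.2074, 0.1127]
ee_rot: [[0.266, -0.964, 0.0], [-0.964, -0.266, 0.001], [-0.001, -0.0, -1.0]]
force: [-0.0, -0.8, -0.6]
finger_gap: 0.0284
```

```bash

python3 -c "
from h import *
chk('k2','blue')"
```

```text
[0.4378 0.2071 0.1119] [-0.964 -0.266] [-0.1  0.1 -1.1] 0.028
```

View pics/k2.png

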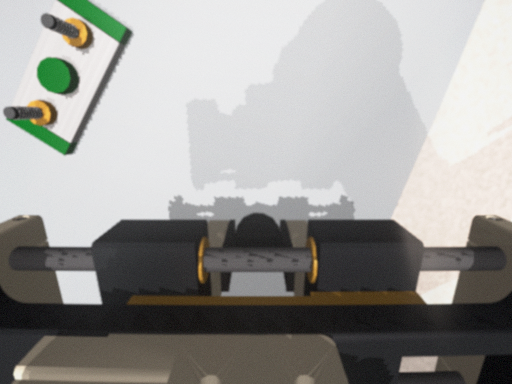

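Request:
{"op": "play_rows", "data": {"moves": [0, 0.1985, -0.3655, 0, 0, 0, 0, 0, 0.1985, -0.3655, 0, 0, 0, 0, 0, 0.1985, -0.3655, 0, 0, 0, 0, 0, 0.1985, -0.3655, 0, 0, 0, 0, 0, 0.1985, -0.3655, 0, 0, 0, 0, 0, 0.1985, -0.3655, 0, 0, 0, 0, 0, 0.1985, -0.3655, 0, 0, 0, 0, 0, 0.1985, -0.3655, 0, 0, 0, 0, 0, 0.1985, -0.3655, 0, 0, 0, 0, 0, 0.1985, -0.3655, 0, 0, 0, 0]}}

```text
time: 23.02
tool_pos: [0.6365, -0.1601, 0.1103]
ee_rot: [[0.266, -0.964, -0.004], [-0.964, -0.266, 0.0], [-0.001, 0.003, -1.0]]
force: [1.4, 0.6, 0.7]
finger_gap: 0.0282
```

Request:
{"op": "play_rows", "data": {"moves": [0, 0, 0, 0, 0, 0, 0, 0, 0, 0, 0, 0, 0, 0, 0, 0, 0, -0.02, 0, 0, 0, 0, 0, 0, -0.04, 0, 0, 0, 0, 0, 0, -0.04, 0, 0, 0, 0, 0, 0, -0.04, 0, 0, 0]}}

```text
time: 23.52
tool_pos: [0.6352, -0.1572, 0.0708]
ee_rot: [[0.267, -0.964, -0.004], [-0.964, -0.267, -0.0], [-0.001, 0.004, -1.0]]
force: [0.0, -0.1, 0.5]
finger_gap: 0.0286
```

```bash

python3 -c "
from h import *
chk('k3','black')"
```

```text
[ 0.6364 -0.1573  0.0723] [-0.964 -0.268] [0.2 0.2 0. ] 0.0288
4155 [ 12.6 106. ] 0 217 [ 0.8321 -0.1858  0.0125]
324 [458.6  20.2] 0 33 [ 0.5372 -0.3263  0.0125]
1211 [251.2 131.5] 123 139 [ 0.6555 -0.2144  0.0125]
1032 [257.7 225.9] 213 234 [ 0.6302 -0.1415  0.0125]
402 [ 27.9 228.6] 217 234 [ 0.817  -0.0871  0.0125]
426 [486.3 228.2] 217 234 [ 0.4411 -0.1906  0.0125]
1434 [353.7 227.2] 219 234 [ 0.5523 -0.1616  0.0125]
1380 [160.1 227.5] 220 234 [ 0.7083 -0.1184  0.0125]
```

View pics/k3.png

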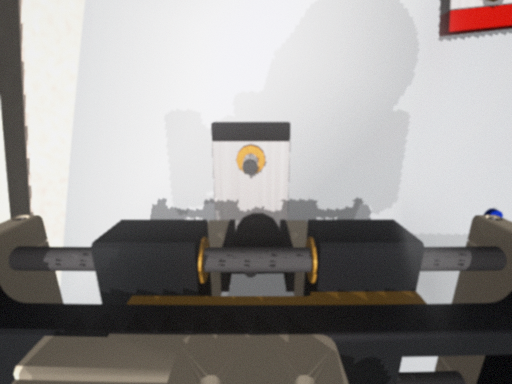

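Request:
{"op": "play_rows", "data": {"moves": [0, 0, 0, 0, 0, 0, 0, 0, 0, 0, 0, 0, 0, 0, 0, 0, 0, 0, 0, 0, 0, 0, 0, 0, 0, 0, 0, 0]}}

```text
time: 23.9
tool_pos: [0.6372, -0.1578, 0.0734]
ee_rot: [[0.267, -0.964, 0.001], [-0.964, -0.267, 0.0], [0.0, -0.001, -1.0]]
force: [0.1, -0.4, -0.5]
finger_gap: 0.0278
```

```bash

python3 - <<'E'
from h import *
chk('k4','black')
f=pickle.load(open('pics/w8.pkl','rb'))
E
```

```text
[ 0.6371 -0.1579  0.0733] [-0.964 -0.267] [-0.3 -0.3 -1. ] 0.0281
4095 [ 19.  102.3] 0 213 [ 0.8328 -0.1898  0.0125]
1177 [253.7 132.6] 125 140 [ 0.6557 -0.2145  0.0125]
1024 [257.5 225.9] 213 234 [ 0.6324 -0.141   0.0125]
416 [ 27.8 228.4] 217 234 [ 0.8223 -0.0855  0.0125]
419 [486.  228.2] 217 234 [ 0.442  -0.1908  0.0125]
1435 [353.6 227.2] 219 234 [ 0.5536 -0.1615  0.0125]
1373 [160.  227.6] 220 234 [ 0.7115 -0.1175  0.0125]
```

Request:
{"op": "play_rows", "data": {"moves": [0, 0.0015, -0.0015, -0.02, 0, 0, 0, 0, 0.0015, -0.0015, -0.035, 0, 0, 0, 0, 0.0015, -0.0015, -0.042, 0, 0, 0, 0, 0.0015, -0.0015, -0.046, 0, 0, 0, 0, 0.0015, -0.0015, -0.048, 0, 0, 0, 0, 0.0015, -0.0015, -0.048, 0, 0, 0]}}

```text
time: 24.45
tool_pos: [0.6384, -0.1595, 0.0254]
ee_rot: [[0.267, -0.964, 0.0], [-0.964, -0.267, -0.0], [0.0, 0.0, -1.0]]
force: [0.3, -0.1, -0.3]
finger_gap: 0.0282
```

Request:
{"op": "play_rows", "data": {"moves": [0, 0, 0, 0, 0, 0, 0, 0, 0, 0, 0, 0, 0, 0, 0.4, 0, 0, 0, 0, 0, 0, 0.6, 0, 0, 0, 0, 0, 0, 0.6, 0, 0, 0, 0, 0, 0, 0.6, 0, 0, 0, 0, 0, 0, 0.6, 0, 0, 0.03, 0, 0, 0, 0.6, 0, 0, 0.07, 0, 0, 0, 0.6, 0, 0, 0.1, 0, 0, 0, 0.6, 0, 0.03, 0.12, 0, 0, 0]}}

```text
time: 25.28
tool_pos: [0.6395, -0.1326, 0.1481]
ee_rot: [[0.264, -0.965, 0.004], [-0.965, -0.264, -0.001], [0.002, -0.003, -1.0]]
force: [0.5, 0.7, -0.0]
finger_gap: 0.0526
```

Request:
{"op": "play_rows", "data": {"moves": [0.6, 0, 0, 0, 0, 0, 0, 0.6, 0, 0, 0, 0, 0, 0, 0.6, 0, 0, 0, 0, 0, 0, 0.6, 0, 0, 0, 0, 0, 0]}}

```text
time: 25.62
tool_pos: [0.6375, -0.1298, 0.1432]
ee_rot: [[0.266, -0.964, -0.002], [-0.964, -0.266, 0.0], [-0.001, 0.002, -1.0]]
force: [0.3, -0.2, -0.2]
finger_gap: 0.0527
```

```bash

python3 -c "
from h import *
chk('k5','black')"
```

```text
[ 0.6375 -0.1299  0.1431] [-0.964 -0.266] [-0.1  0.7  0.5] 0.053
450 [267.4 101.5] 95 106 [ 0.65   -0.2145  0.0125]
525 [263.4 160.2] 147 173 [ 0.6378 -0.157   0.0125]
540 [261.5 210.4] 205 215 [ 0.6246 -0.1026  0.0125]
401 [ 27.9 228.5] 217 234 [ 0.8769 -0.0098  0.0125]
425 [486.  228.2] 217 234 [ 0.3687 -0.1497  0.0125]
1366 [123.8 227.7] 220 234 [ 0.7694 -0.0409  0.0125]
1429 [389.  227.5] 220 234 [ 0.4793 -0.1209  0.0125]
```

View pics/k5.png

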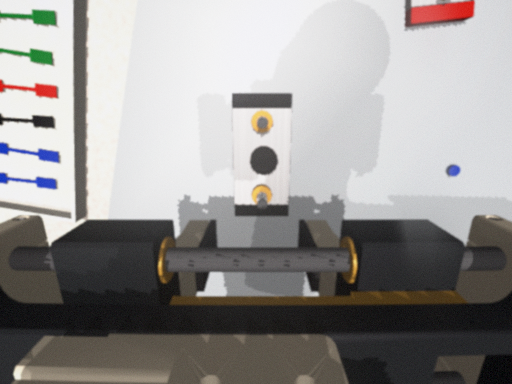

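All four are placed. A relative check within each picture: button against the painted ends.

```bash

python3 - <<'E'
from h import *
for t,c in (('r4','red'),('b5','blue'),('g4','green'),('k5','black')):
    f=pickle.load(open(f'pics/{t}.pkl','rb'))
    m=masks(f['img'])[c] if c!='black' else f['img'].max(2)<90
    m=m.copy();m[218:]=0;m[:,:225-10]=0;m[:,310:]=0
    m=cv2.morphologyEx(m.astype(np.uint8),cv2.MORPH_OPEN,np.ones((3,3),np.uint8))
    B=sorted(blobs(m,250),key=lambda b:b[1][1])
    P=[]
    for i,(a,p,l) in enumerate(B):
        ys,xs=np.nonzero(l); r=cv2.minAreaRect(np.c_[xs,ys].astype(np.float32))
        P.append(toplane(f,r[0],.012 if i!=1 else .0235)[0][:2])
    far,b,near=P[0],P[1],P[2]
    u=(near-far);L=np.linalg.norm(u);u/=L;e=b-(near+far)/2
    print(c,len(B),'L',L.round(4),'along',(e@u*1e3).round(1),'across',((e[0]*u[1]-e[1]*u[0])*1e3).round(1),[tuple(x[1].round(0)) for x in B])
f=grab('top','t2')
E
```

```text
red 3 L 0.1158 along 0.8 across -0.6 [(np.float64(266.0), np.float64(106.0)), (np.float64(267.0), np.float64(164.0)), (np.float64(266.0), np.float64(212.0))]
blue 3 L 0.1157 along 1.0 across -1.4 [(np.float64(261.0), np.float64(102.0)), (np.float64(263.0), np.float64(162.0)), (np.float64(261.0), np.float64(210.0))]
green 3 L 0.1156 along 1.0 across -1.1 [(np.float64(248.0), np.float64(104.0)), (np.float64(249.0), np.float64(163.0)), (np.float64(250.0), np.float64(212.0))]
black 3 L 0.1155 along -0.0 across 1.4 [(np.float64(273.0), np.float64(102.0)), (np.float64(263.0), np.float64(160.0)), (np.float64(262.0), np.float64(210.0))]
```

View pics/t2.png

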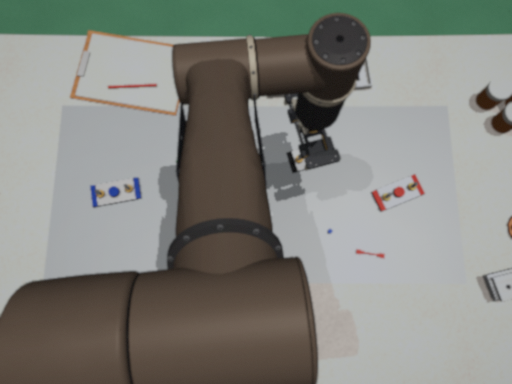

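All four are within about 1.5 mm, and the bystanders are where they started at (330,231) and (370,254). The gripper is clear, so I hand in.

```bash
python3 -c "
from h import *
print(hand_in())"
```

```text
the job is handed in; nothing more can be done
None
```

All four large buttons now lie flat in the clamps of their own colour, and I handed the job in at about 26 s of robot time. I placed them in the order red, blue, green, black.

- **Position:** in the wrist pictures, each button is within about 1.5 mm of the clamp centre, both along and across the plate. The black clamp's sideways figure is less certain, because part of its far painted end was lost from the colour mask.
- **Bystanders:** the small blue button and the dumbbell strip show at their original pixels in the last top view.
- **Forces:** the highest reading at a pause was about 10 N, while closing on the red button. The gripper stood open about 14 cm above the bench, touching nothing, at hand-in.
- **Disagreement:** a closer view put the black clamp about 2 mm from my first measurement. I moved 1.5 mm in x and in y before setting the button down.
- **Not seen:** in the last top view the arm hid the green clamp and most of the black one, so for those two I relied on the wrist pictures taken after each release.

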